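# Push a tip rack up the ramp into its loading dock

### The arm

A 6-joint arm with a two-finger parallel gripper is mounted at the origin on a cart in front of the work surface, level with it; the furniture and walls round the work are solid. World frame = base frame: x ahead of the robot, y to its left, z up, the work surface at z = 0. Lengths are in m, angles in rad, forces in N, time in s.
With the tool pointing down it reaches from about 0.375 to 0.9 m from the base axis. Payload 3.1 kg.
Tool frame: the origin (TCP) lies at the very end of the fingers, on their centre line; the grasp point (between the pads) lies 19 mm behind it (manip.grasp_offset is the distance from the TCP to the grasp point, in m); x points along the fingers, z is the direction in which the jaws open and shut, and the axes are right-handed (so a half turn about x gives the same grasp; the last joint's range is limited). The gripper opens to 85 mm and grips with 20 to 120 N. Pads are 22 mm wide; open, the fingers measure 114 mm over their backs; the gripper's body (76 mm by 85 mm) begins 54 mm behind the grasp point. The pads swing forward as they close: fully open they stand 13 mm farther back than shut.
Start: joints at [-0.178, 0.527, 1.433, -0, 1.181, -0.178], TCP at [0.625, 0, 0.231] pointing down, gripper open.
Joint ranges: [-3.08, 3.08], [-0.75, 2.2], [0.22, 2.44], [-1.43, 4.57], [0, 2.65], [-2.85, 2.85]. Speed limits (rad/s): [2.79, 2.79, 3.14, 3.14, 3.14, 3.14].

### API

Orientations are given as a unit quaternion [x, y, z, w].
In Python, from station import manip gives the robot as it stands.
- The arm moves only by the tool send_rows, never from a script. Its argument "steps" is a list that holds one entry, the list of rows, each a list of 5 numbers: the closure, from 0 (fully open) to 1 (shut), then the shift along the world's x, y, z in m, then the turn about the world's z in rad. A call has 1 to 8 rows; each row is the pose to reach, as a shift and turn from the pose commanded when the call began; what a row does not reach only later rows make up. A row lasts 1/8 s, in which the tool goes at most 62.5 mm and 10.7 degrees, less where a joint would pass 70% of its speed; a pose out of reach is approached as far as the arm can. A call with a gripper value outside its range is refused whole. The fingers move at their own pace and stop on an object; "grip_force" is the grip in N (left out, the last holds). Time passes only in rows, so rows that repeat a pose let the fingers close. It gives the time, the measured TCP pose, the force and the opening at its end, in the units of the state.
- manip.sense(): the state, without advancing time (a new reading comes with each control period).
- manip.snapshot(name): name is "scene" or "side" or "wrist"; returns the picture (480x640x3 uint8, red, green, blue); there is no depth.
- manip.camera_params(name): a dict with "fx", "fy", "cx", "cy" (pixels), "T" (4x4, takes a point from camera to world coordinates); the wrist camera has in their place "tool_from_camera" (4x4, takes a point from camera to tool coordinates, whose origin is the TCP and whose axes are the tool frame's). Camera axes: x right, y down, z forward; pixel columns grow to the right and rows downward; lengths in m; the calibration is good to about 2 mm. A picture is of the moment at which its call begins: read the wrist's pose just before it. camera_params takes no time and is no camera call.
- manip.sign_off(): hands the job in, once; it reports no verdict.
The state is a dict: "t": time; "q": joint angles; "qd": joint speeds; "tau": joint torques, N m; "tcp_pos": TCP position; "tool_rot": TCP orientation; "force": force on the tool from outside, world axes, zero at the start; "ft_torque": the same for the moment, N m; "finger_gap": opening from 0.0 (shut) to 1.0 (fully open).
Only numpy, scipy, OpenCV 4.12 (cv2) and the standard library are available. Lean on these libraries where they do the work, as an engineer would, in place of code of your own. Each camera call takes 0.05 s, during which the arm holds its last target.

### The job

Push the blue-and-white pipette tip rack along the bench, up the grey ramp and over the lip into the blue-railed loading dock, without lifting it, so that it drops flat behind the lip. With it lying flat, press it gently home until it pushes the red sprung end pad back by a few millimetres and hold it there for about half a second; the pad must feel no more than about 12 N. Then back away and swing the yellow retaining arm fully across behind the rack, leaving everything else on the bench where it stands.

Things in the scene. Friction and masses are not known exactly. Their poses are not given: they have to be found in the camera images.
- tip_rack: Closed pipette tip rack, blue base, white lid: 67 mm along its x (the way it travels), 118 mm along y, 52 mm high, 0.25 to 0.5 kg; starts flat on the bench before the ramp, +x side toward it. Origin: centre of underside. Upright long faces at x = -34 mm (push here; a small catch that does not collide stands out 2 mm at its middle) and +33 mm (meets the pad).
- dock: Loading dock fixed to the bench, about 140 mm wide. Origin: bench height, middle of the inner face of the lip; +x is the loading direction, z up. Along x: ramp from -70 mm (bench height) up to -10 mm (8 mm high), flat lip -10 to 0 mm (8 mm high), then the recess floor, 4 mm high: the rack drops 4 mm behind the lip when its rear face passes x = 0. A finger pressed on the rear face can hold it up by friction: ease off to let it drop.
- recess (a point): Point on the recess floor, 40 mm past the dock's origin along its x and 4 mm above the bench; same axes as the dock. Blue rails 20 mm high with inner faces at y = +62 and -62 mm guide the rack with 3 mm to spare each side; beside the ramp they are 18 mm high and flare out to about +-75 mm at its foot. A rack pressed home has its rear face 5 to 30 mm past the lip.
- end_pad (a joint): How far the sprung red pad at the far end of the recess is pushed back, in m: 0 at rest, hard end 0.010. The pad is 70 mm wide, 10 to 36 mm above the bench; its face at rest stands somewhere from 72 to 92 mm past the lip, set differently each time and not reported: find it by feel. It gives at 1 N, then 2 N per mm; sliding friction of the rack (1 to 6 N) comes on top.
- retainer (a joint): Angle of the yellow retaining arm in rad: it swings level about an upright pivot at x = -12, y = -73 mm of the dock. 0: wide open (the arm points along dock -x and 0.35 rad outward, away from the rack's path); 1.92: hard end, closed, pointing along dock +y across the lip behind the rack. It grows turning clockwise seen from above. Light friction (about 1 N at the post); stays where it is left.
- post (a point): Point on the axis of the steel post, 10 mm thick with a 14 mm black ball on top, that stands up from the free end of the yellow arm, 60 mm from its pivot. The point lies 51 mm above the bench; the arm's top is 30 mm above the bench, the ball's top 71 mm. Push the post sideways to swing the arm.
- tape_roll: White tape roll, 72 mm across, 19 mm high, bystander. Origin: centre of its underside.
- red_cap_bottle: White bottle with red cap, 50 mm across, 100 mm high, bystander. Origin: centre of its underside.
- tube_orange: Standing tube with orange cap, 35 mm across, 104 mm high, bystander. Origin: centre of its underside.
- petri_dish: Petri dish, 64 mm across, 14 mm high, bystander. Origin: centre of its underside.
- screwdriver: Red-handled screwdriver, 178 mm long, lying flat, bystander. Origin: centre of its underside.

How it is judged:
By the outcome, as a careful person would: the job done as asked, in the order asked, and still so for the second after the job is handed in, with the robot touching nothing.
It also fails if it takes over 72 s, if anything falls off the work surface, if the arm or the gripper's body presses on something with over 40 N, if the wrist force passes 120 N, or if a joint passes its speed limit or range.

## Working session

There is one attempt and no reset: what is moved stays moved. The work goes in short steps, Python scripts to look and compute and a tool call to move; the robot and the scene stay as the last step left them, time stands still between calls to the robot, and variables do not carry over. Pictures are saved under pics/ and viewed, and the job is handed in when it is done.

Besides the shell and the picture viewer there is one more tool, called after "Request:" as a command line: name --argument value ..., lists and objects as JSON in quotes. send_rows: Moves the arm, as the interface text tells. Its arguments: {"type":"object","properties":{"steps":{"type":"array","items":{"type":"array","items":{"type":"array","items":{"type":"number"}}}},"grip_force":{"type":"number"}},"required":["steps"]}

```bash
mkdir -p pics; ls; cat > h.py <<'E'
import numpy as np, cv2
from station import manip
def snap(cam,name):
    s=manip.sense(); im=manip.snapshot(cam); cv2.imwrite(f'pics/{name}.png',im[:,:,::-1]); return s,im
def ray(cam,u,v,s=None):
    p=manip.camera_params(cam)
    if cam=='wrist':
        from scipy.spatial.transform import Rotation as R
        T=np.eye(4);T[:3,:3]=R.from_quat(s['tool_rot']).as_matrix();T[:3,3]=s['tcp_pos'];T=T@np.array(p['tool_from_camera'])
    else: T=np.array(p['T'])
    d=T[:3,:3]@np.array([(u-p['cx'])/p['fx'],(v-p['cy'])/p['fy'],1]); return T[:3,3],d
def onz(cam,u,v,z,s=None):
    o,d=ray(cam,u,v,s); return o+d*(z-o[2])/d[2]
E
python3 - <<'E'
from h import *
s,_=snap('scene','s0');snap('side','d0');snap('wrist','w0')
for k,v in manip.sense().items(): print(k,np.round(v,4))
for c in ('scene','side','wrist'): print(c,{k:np.round(v,3).tolist() for k,v in manip.camera_params(c).items()})
E
```

```text
pics
t 0.15
q [-0.1785  0.5283  1.4336 -0.      1.1814 -0.1785]
qd [-0.0005 -0.002  -0.0036 -0.0002  0.0009 -0.0003]
tau [ 1.20000e-03 -4.42743e+01 -1.78276e+01 -2.00000e-04  5.60000e-03
 -0.00000e+00]
tcp_pos [6.245e-01 1.000e-04 2.306e-01]
tool_rot [1.000e-04 7.077e-01 1.000e-04 7.065e-01]
force [-1.0698  0.2085 -0.4943]
ft_torque [ 0.0039 -0.0063 -0.0109]
finger_gap 1.0009
scene {'fx': 436.616, 'fy': 436.616, 'cx': 319.318, 'cy': 239.016, 'T': [[0.913, -0.295, 0.282, 0.337], [-0.407, -0.661, 0.63, -0.771], [0.001, -0.69, -0.724, 0.673], [0.0, 0.0, 0.0, 1.0]]}
side {'fx': 566.207, 'fy': 566.207, 'cx': 322.784, 'cy': 235.944, 'T': [[0.991, -0.076, 0.11, 0.463], [-0.133, -0.509, 0.85, -1.286], [-0.009, -0.857, -0.515, 0.724], [0.0, 0.0, 0.0, 1.0]]}
wrist {'fx': 391.279, 'fy': 391.279, 'cx': 311.605, 'cy': 240.35, 'tool_from_camera': [[-0.0, -0.298, 0.954, -0.143], [0.0, -0.954, -0.298, 0.076], [1.0, 0.0, 0.0, -0.0], [0.0, 0.0, 0.0, 1.0]]}
```

View pics/s0.png

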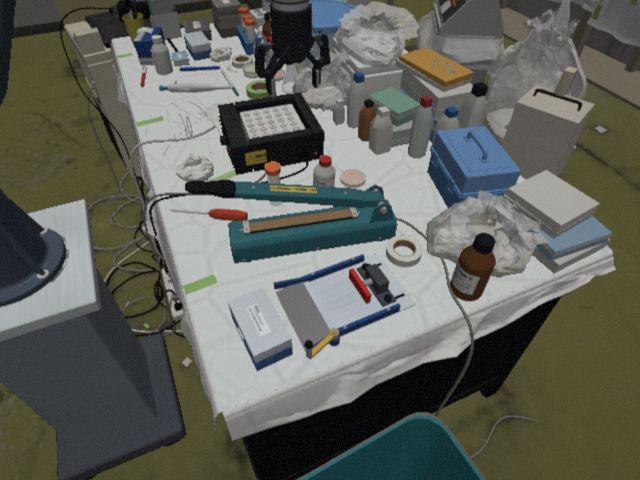

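View pics/d0.png

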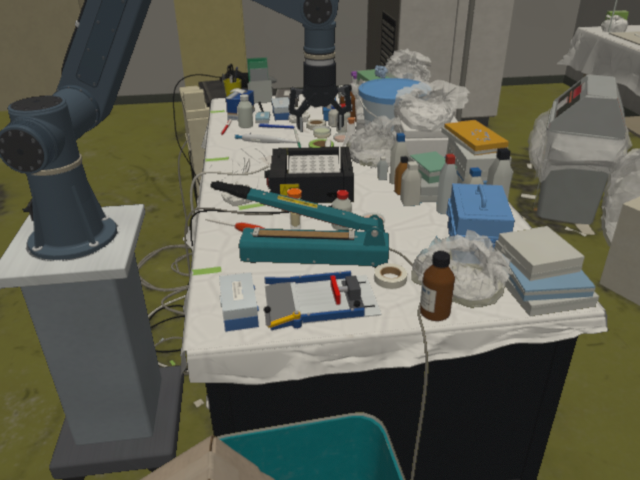

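View pics/w0.png

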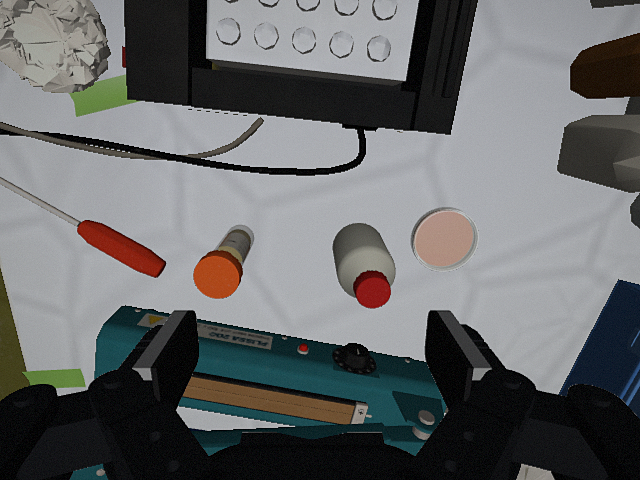

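The scene view shows the rack at (260,328), the dock from (290,310) to (400,285), the retainer post with its ball at (308,345) and the pad at (360,282). A teal sealer stands just beyond the dock. I'll enlarge both fixed views.

```bash
python3 - <<'E'
from h import *
a=cv2.imread('pics/s0.png')[240:390,210:430]; cv2.imwrite('pics/s0c.png',cv2.resize(a,None,fx=3.6,fy=3.6,interpolation=cv2.INTER_CUBIC))
a=cv2.imread('pics/d0.png')[220:345,200:420]; cv2.imwrite('pics/d0c.png',cv2.resize(a,None,fx=3.6,fy=3.6,interpolation=cv2.INTER_CUBIC))
for n,u,v,z in (('tape',404,250,.01),('ball',308,345,.064),('pad',360,282,.03),('rack',258,318,.052)): print(n,onz('scene',u,v,z).round(3))
E
```

```text
tape [ 0.741 -0.293  0.01 ]
ball [ 0.465 -0.443  0.064]
pad [ 0.612 -0.343  0.03 ]
rack [ 0.411 -0.356  0.052]
```

View pics/s0c.png

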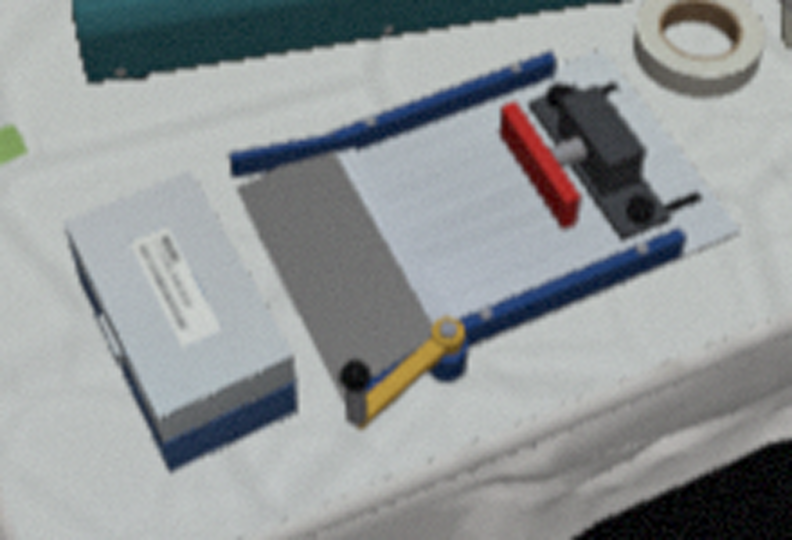

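View pics/d0c.png

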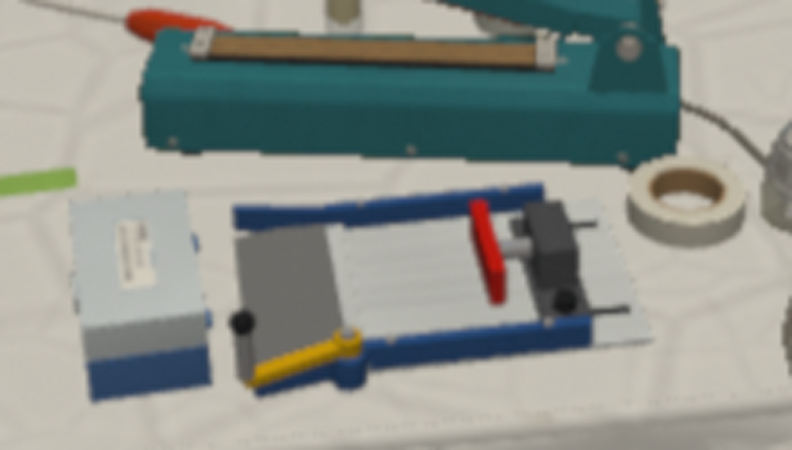

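```bash
python3 - <<'E'
from h import *
def S(n,x,y,z): print('S',n,onz('scene',210+x/3.6,240+y/3.6,z).round(4)[:2])
def D(n,x,y,z): print('D',n,onz('side',200+x/3.6,220+y/3.6,z).round(4)[:2])
S('foot L',240,188,0);S('greyend L',337,155,.008);S('greyend R',428,310,.008)
D('foot L',235,235,0);D('greyend L',327,227,.008);D('greyend R',343,322,.008)
S('railLfar in',556,68,.02);S('railL knee in',360,140,.02)
S('railRfar in top',680,235,.02);S('railR near pivot in',465,322,.02)
D('railL far in',543,195,.02);D('railL knee in',360,216,.02)
D('railR far in',590,318,.02);D('railR piv in',365,342,.02)
S('pivot',449,330,.03);D('pivot',347,342,.03)
S('ball',355,376,.064);D('ball',241,323,.064)
for n,x,y in(('a',68,228),('b',193,172),('c',295,353),('d',165,412)): S('rack '+n,x,y,.052)
for n,x,y in(('a',70,202),('b',187,192),('c',210,315),('d',87,332)): D('rack '+n,x,y,.052)
S('pad L',510,104,.036);S('pad R',570,195,.036);D('pad L',475,203,.036);D('pad R',494,265,.036)
S('bracket',590,90,.04)
S('tape',698,32,.019);D('tape',688,188,.019)
E
```

```text
S foot L [ 0.4678 -0.2805]
S greyend L [ 0.521  -0.2869]
S greyend R [ 0.5249 -0.3936]
D foot L [ 0.4655 -0.2781]
D greyend L [ 0.5205 -0.2891]
D greyend R [ 0.5217 -0.3812]
S railLfar in [ 0.6509 -0.289 ]
S railL knee in [ 0.5326 -0.2914]
S railRfar in top [ 0.6553 -0.4123]
S railR near pivot in [ 0.5349 -0.4137]
D railL far in [ 0.6512 -0.292 ]
D railL knee in [ 0.5399 -0.2976]
D railR far in [ 0.6561 -0.4126]
D railR piv in [ 0.531  -0.4155]
S pivot [ 0.5231 -0.42  ]
D pivot [ 0.5204 -0.4264]
S ball [ 0.4661 -0.4427]
D ball [ 0.4647 -0.4452]
S rack a [ 0.3744 -0.3072]
S rack b [ 0.4399 -0.2998]
S rack c [ 0.4486 -0.4146]
S rack d [ 0.3861 -0.4188]
D rack a [ 0.373  -0.3044]
D rack b [ 0.4398 -0.3041]
D rack c [ 0.4488 -0.4207]
D rack d [ 0.3844 -0.4258]
S pad L [ 0.6093 -0.3131]
S pad R [ 0.6099 -0.3779]
D pad L [ 0.6062 -0.3168]
D pad R [ 0.6078 -0.378 ]
S bracket [ 0.6504 -0.3246]
S tape [ 0.737  -0.2971]
D tape [ 0.7396 -0.2961]
```

Request:
send_rows --steps '[[[0.3, -0.035, -0.045, 0, -0.18], [0.3, -0.07, -0.09, 0, -0.36], [0.3, -0.105, -0.135, 0, -0.54], [0.3, -0.14, -0.18, 0, -0.72], [0.3, -0.18, -0.225, 0, -0.9], [0.3, -0.215, -0.27, 0, -1.08], [0.3, -0.25, -0.315, 0, -1.26], [0.3, -0.25, -0.35, 0, -1.44]]]'

```text
t: 1.15
tcp_pos: [0.3724, -0.3511, 0.2312]
tool_rot: [0.469, 0.53, -0.469, 0.529]
force: [0.6, -0.8, -0.5]
finger_gap: 0.701
```

Request:
send_rows --steps '[[[0.35, -0.02, -0.01, 0, -0.044], [0.35, -0.035, -0.015, 0, -0.044], [0.35, -0.035, -0.015, 0, -0.044]]]'

```text
t: 1.52
tcp_pos: [0.3391, -0.3645, 0.2311]
tool_rot: [0.478, 0.521, -0.478, 0.521]
force: [0.2, 0.9, 0.3]
finger_gap: 0.647
```

```bash
python3 - <<'E'
from h import *
s,_=snap('wrist','w1');snap('scene','s1')
from scipy.spatial.transform import Rotation as R
print(s['tcp_pos'],s['q'],s['finger_gap'],s['force'],'\n',R.from_quat(s['tool_rot']).as_matrix().round(3))
E
```

```text
[ 0.339134   -0.36453033  0.23113041] [-1.04642811e+00  3.58037015e-01  1.74497028e+00  2.34838097e-04
  1.03971616e+00  4.38255764e-01] 0.6466535542399351 [0.16028442 0.87715959 0.25945062] 
 [[-0.     0.996  0.086]
 [ 0.001  0.086 -0.996]
 [-1.    -0.    -0.001]]
```

View pics/w1.png

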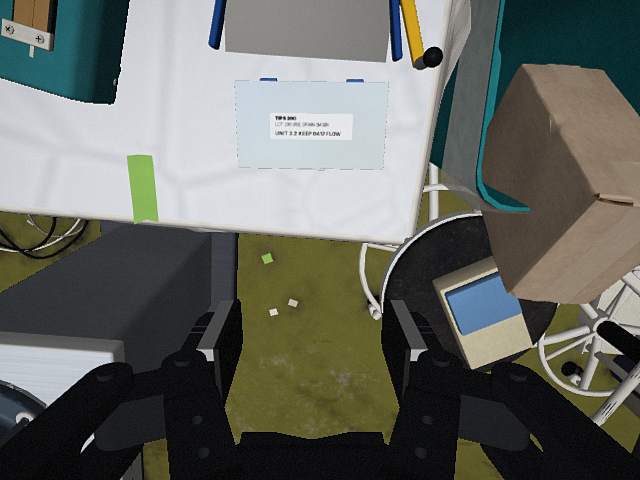

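View pics/s1.png

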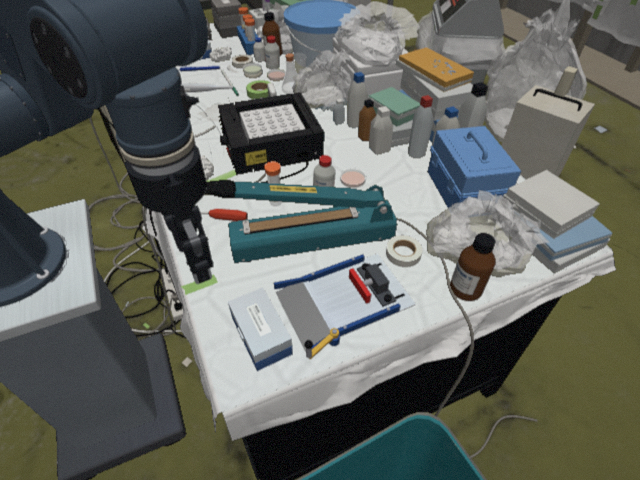

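The wrist view shows the rack lid with corners at (235,81), (389,81), (384,168) and (237,167). The ramp foot runs (222,52)–(390,62) and the ball is at (432,57).

```bash
python3 - <<'E'
from h import *
s=manip.sense()
for n,u,v,z in (('fL',235,81,.052),('fR',389,81,.052),('rR',384,168,.052),('rL',237,167,.052),('footL',224,50,0),('footR',388,62,0),('ball',432,57,.064),('tableedge',300,236,0)):
    print(n,onz('wrist',u,v,z,s).round(4))
E
```

```text
fL [ 0.4376 -0.2972  0.052 ]
fR [ 0.4479 -0.4148  0.052 ]
rR [ 0.3822 -0.4204  0.052 ]
rL [ 0.3724 -0.3008  0.052 ]
footL [ 0.4654 -0.2771  0.    ]
footR [ 0.4684 -0.4208  0.    ]
ball [ 0.4655 -0.4414  0.064 ]
tableedge [ 0.3027 -0.3564  0.    ]
```

Request:
send_rows --steps '[[[0.35, 0, 0.002, -0.05, 0], [0.35, 0, 0.004, -0.1, 0], [0.35, 0, 0.004, -0.15, 0], [0.35, 0, 0.004, -0.19, 0], [0.35, 0, 0.004, -0.213, 0], [0.35, 0, 0.004, -0.213, 0]]]'

```text
t: 2.38
tcp_pos: [0.3401, -0.3595, 0.0169]
tool_rot: [0.478, 0.523, -0.477, 0.52]
force: [0.8, 0.4, 0.5]
finger_gap: 0.653
```

Request:
send_rows --steps '[[[0.35, 0.005, 0.0005, 0, 0], [0.35, 0.01, 0.001, 0, 0], [0.35, 0.015, 0.001, 0, 0], [0.35, 0.02, 0.002, 0, 0], [0.35, 0.025, 0.002, 0, 0]]]'

```text
t: 3.0
tcp_pos: [0.3652, -0.3589, 0.0186]
tool_rot: [0.478, 0.521, -0.478, 0.521]
force: [-4.3, -2.2, 4.6]
finger_gap: 0.649
```

Request:
send_rows --steps '[[[0.35, 0.004, 0.0007, 0, 0], [0.35, 0.008, 0.0015, 0, 0], [0.35, 0.012, 0.0022, 0, 0], [0.35, 0.016, 0.003, 0, 0], [0.35, 0.02, 0.004, 0, 0]]]'

```text
t: 3.62
tcp_pos: [0.3839, -0.3547, 0.0185]
tool_rot: [0.478, 0.522, -0.478, 0.52]
force: [-6.5, -1.1, 6.1]
finger_gap: 0.651
```

```bash
python3 - <<'E'
from h import *
s,_=snap('wrist','w2');snap('scene','s2');snap('side','d2')
a=cv2.imread('pics/s2.png')[240:390,210:430]; b=cv2.imread('pics/d2.png')[220:345,200:420]
f=lambda a:cv2.resize(a,None,fx=2.1,fy=2.1,interpolation=cv2.INTER_CUBIC)
cv2.imwrite('pics/c2.png',np.vstack([f(a),f(b)]))
print(s['tcp_pos'],s['force'])
E
```

```text
[ 0.38386809 -0.35467176  0.01852974] [-6.46434775 -1.06575159  6.0816809 ]
```

View pics/w2.png

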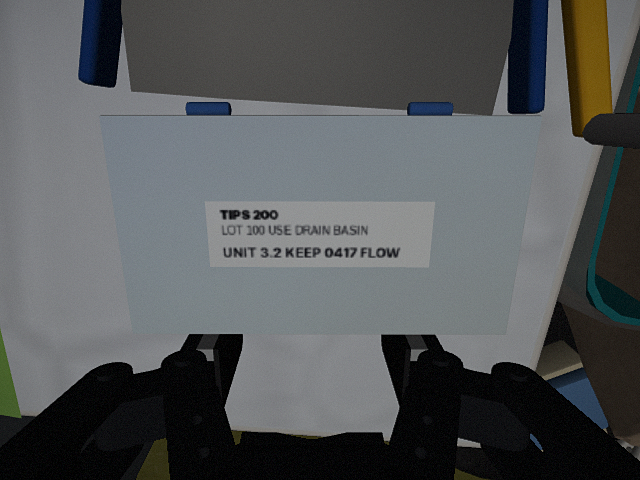

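View pics/c2.png

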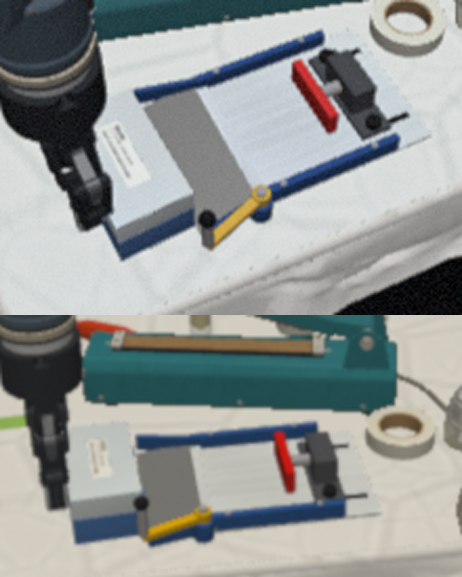

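The rack is flush with both fingers: its front edge is level in the wrist view, from (101,116) to (541,116). Its nose has reached the ramp foot, between the rail flares.

```bash
python3 - <<'E'
from h import *
s=manip.sense()
P={}
for n,u,v,z in (('fL',101,116,.052),('fR',541,116,.052),('rR',507,333,.052),('rL',132,334,.052),('footL',132,92,0),('footR',497,115,0),('railL foot in top',122,82,.018),('railR foot in top',510,110,.018)):
    P[n]=onz('wrist',u,v,z,s); print(n,P[n].round(4))
print(sum(P[k] for k in('fL','fR','rL','rR'))/4)
E
```

```text
fL [ 0.4556 -0.2925  0.052 ]
fR [ 0.4658 -0.4094  0.052 ]
rR [ 0.4006 -0.4159  0.052 ]
rL [ 0.3898 -0.2974  0.052 ]
footL [ 0.4634 -0.2784  0.    ]
footR [ 0.4674 -0.421   0.    ]
railL foot in top [ 0.466 -0.283  0.018]
railR foot in top [ 0.4686 -0.417   0.018 ]
[ 0.4279381  -0.35379784  0.052     ]
```

Request:
send_rows --steps '[[[0.35, 0.005, 0.001, 0, -0.008], [0.35, 0.01, 0.0018, 0, -0.016], [0.35, 0.015, 0.0025, 0, -0.024], [0.35, 0.02, 0.0033, 0, -0.032], [0.35, 0.025, 0.004, 0, -0.04], [0.35, 0.03, 0.0048, 0, -0.048], [0.35, 0.035, 0.0055, 0, -0.055], [0.35, 0.04, 0.006, 0, -0.06]]]'

```text
t: 4.78
tcp_pos: [0.4241, -0.348, 0.0179]
tool_rot: [0.493, 0.508, -0.493, 0.506]
force: [-3.6, 0.3, 1.2]
finger_gap: 0.651
```

```bash
python3 - <<'E'
from h import *
s,_=snap('wrist','w3');snap('scene','s3');snap('side','d3')
a=cv2.imread('pics/s3.png')[240:390,210:430]; b=cv2.imread('pics/d3.png')[220:345,200:420]
f=lambda a:cv2.resize(a,None,fx=2.1,fy=2.1,interpolation=cv2.INTER_CUBIC)
cv2.imwrite('pics/c3.png',np.vstack([f(a),f(b)]))
print(s['tcp_pos'],s['force'])
E
```

```text
[ 0.42410612 -0.34798888  0.01793015] [-3.58068896  0.29204639  1.24211673]
```

View pics/w3.png

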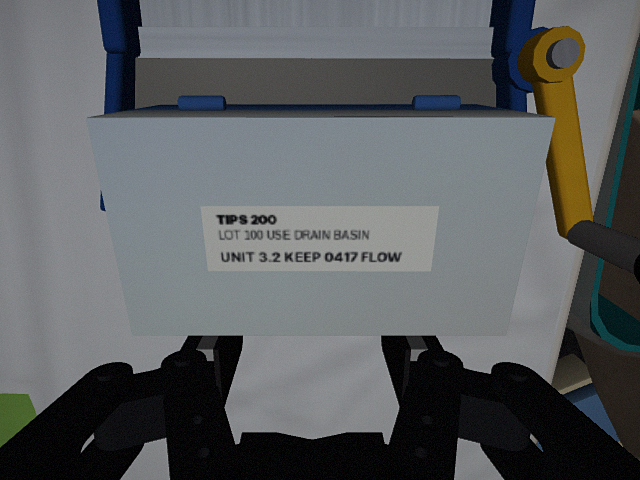

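View pics/c3.png

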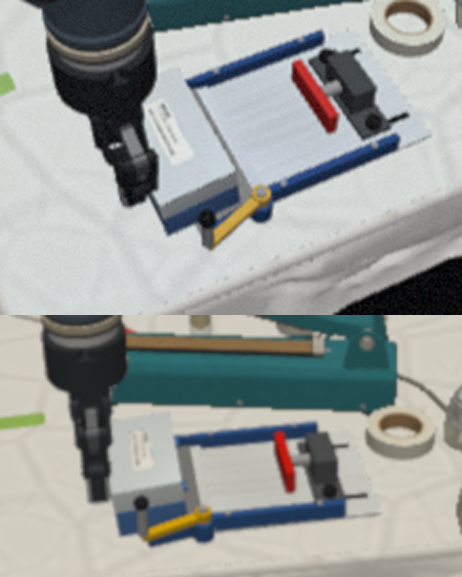

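```bash
python3 - <<'E'
from h import *
s=manip.sense()
P={}
for n,u,v,z in (('fL',90,117,.059),('fR',553,118,.059),('rR',510,335,.052),('rL',132,335,.052),('lip front L',135,58,.008),('lip fr R',494,60,.008),('lip edge L',137,27,.008),('lip edge R',492,29,.008),('pivot',565,54,.03)):
    P[n]=onz('wrist',u,v,z,s); print(n,P[n].round(4))
E
```

```text
fL [ 0.4996 -0.2916  0.059 ]
fR [ 0.5026 -0.4069  0.059 ]
rR [ 0.4372 -0.4113  0.052 ]
rL [ 0.4339 -0.2918  0.052 ]
lip front L [ 0.5197 -0.283   0.008 ]
lip fr R [ 0.5225 -0.4115  0.008 ]
lip edge L [ 0.5297 -0.2848  0.008 ]
lip edge R [ 0.5324 -0.4092  0.008 ]
pivot [ 0.5217 -0.4237  0.03  ]
```

Request:
send_rows --steps '[[[0.35, 0.007, 0.0002, 0, 0], [0.35, 0.014, 0.0003, 0, 0], [0.35, 0.021, 0.0005, 0, 0], [0.35, 0.028, 0.0006, 0, 0], [0.35, 0.035, 0.0008, 0, -0.001], [0.35, 0.042, 0.0009, 0, -0.002], [0.35, 0.049, 0.001, 0, -0.003], [0.35, 0.056, 0.0012, 0, -0.004]]]'

```text
t: 5.92
tcp_pos: [0.4813, -0.3479, 0.0187]
tool_rot: [0.494, 0.506, -0.494, 0.506]
force: [-5.7, 0.4, 4.4]
finger_gap: 0.654
```

```bash
python3 - <<'E'
from h import *
s,_=snap('wrist','w4')
print(s['tcp_pos'],s['force'])
E
```

```text
[ 0.48133327 -0.34792019  0.01866405] [-5.70984407  0.3948121   4.37521196]
```

View pics/w4.png

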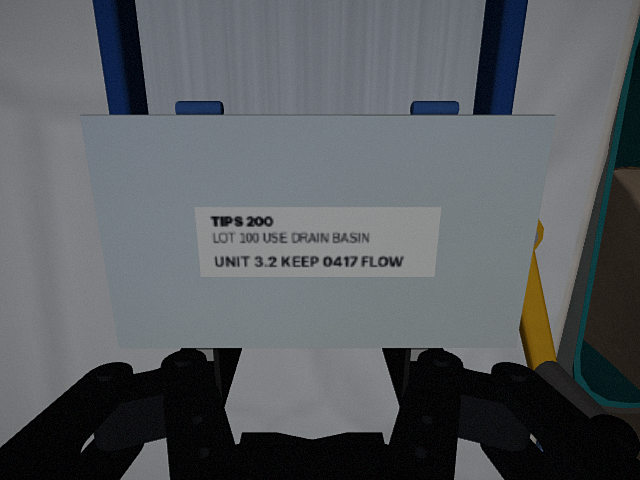

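Request:
send_rows --steps '[[[0.35, 0.006, 0.0001, 0, 0], [0.35, 0.012, 0.0002, 0, 0], [0.35, 0.018, 0.0004, 0, 0], [0.35, 0.024, 0.0005, 0, 0], [0.35, 0.03, 0.0006, 0, 0], [0.35, 0.035, 0.0008, 0, 0], [0.35, 0.039, 0.0009, 0, 0], [0.35, 0.042, 0.0009, 0, 0]]]'

```text
t: 6.98
tcp_pos: [0.5232, -0.3468, 0.0182]
tool_rot: [0.494, 0.506, -0.494, 0.506]
force: [-1.7, 0.2, -1.6]
finger_gap: 0.652
```

```bash
python3 - <<'E'
from h import *
s,_=snap('wrist','w5');snap('scene','s5');snap('side','d5')
a=cv2.imread('pics/s5.png')[240:390,210:430]; b=cv2.imread('pics/d5.png')[220:345,200:420]
f=lambda a:cv2.resize(a,None,fx=2.1,fy=2.1,interpolation=cv2.INTER_CUBIC)
cv2.imwrite('pics/c5.png',np.vstack([f(a),f(b)]))
print(s['tcp_pos'],s['force'])
E
```

```text
[ 0.52318115 -0.34678404  0.01824453] [-1.72240629  0.17109103 -1.57500158]
```

View pics/w5.png

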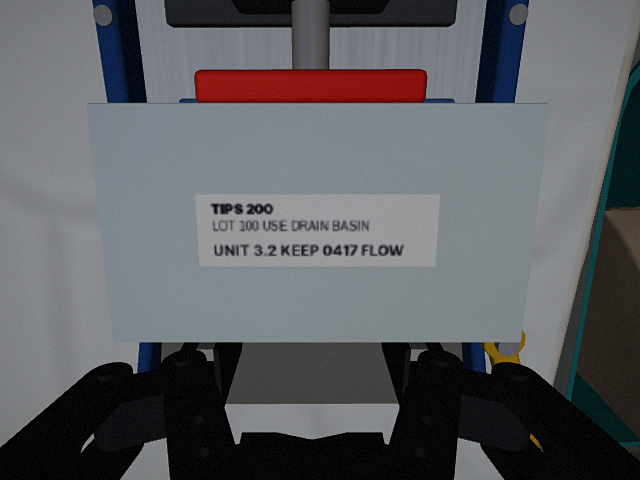

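View pics/c5.png

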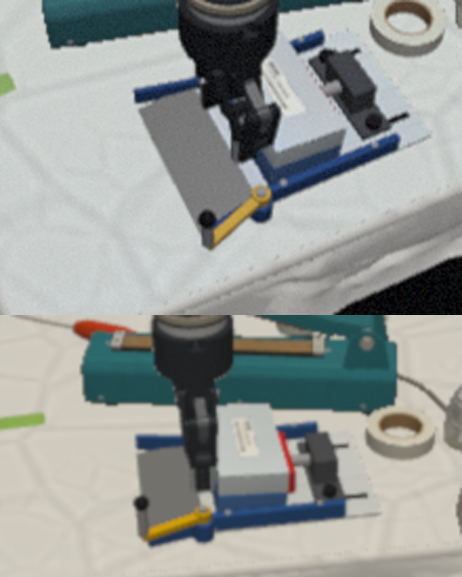

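Request:
send_rows --steps '[[[0.35, -0.003, 0, 0, 0], [0.35, -0.006, 0, 0, 0], [0.35, -0.006, 0, 0, 0]]]'

```text
t: 7.5
tcp_pos: [0.517, -0.3471, 0.0186]
tool_rot: [0.494, 0.505, -0.494, 0.506]
force: [-0.2, 0.4, -0.8]
finger_gap: 0.648
```

```bash
python3 - <<'E'
from h import *
s,_=snap('wrist','w6');_,a=snap('side','d6')
b=cv2.imread('pics/d6.png')[250:320,250:400]; cv2.imwrite('pics/c6.png',cv2.resize(b,None,fx=5,fy=5,interpolation=cv2.INTER_CUBIC))
print(s['tcp_pos'],s['force'])
E
```

```text
[ 0.51701237 -0.34711079  0.01861422] [-0.15646067  0.38962975 -0.77570208]
```

View pics/w6.png

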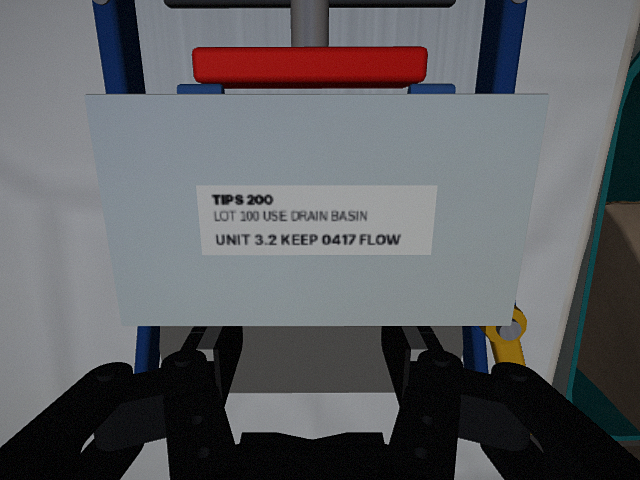

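View pics/c6.png

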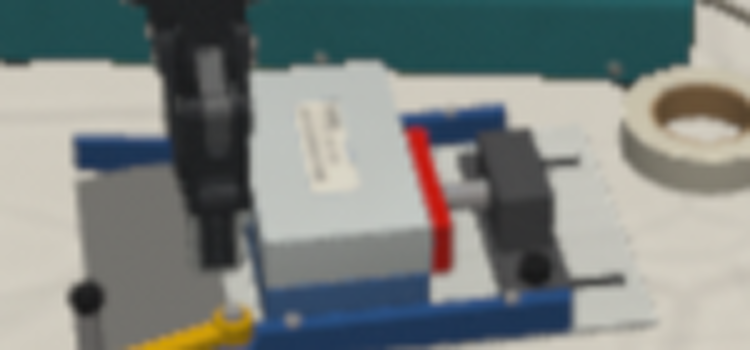

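```bash
python3 - <<'E'
from h import *
from scipy.optimize import brentq
s=manip.sense()
for n,a,b in(('front',(86.5,95),(548,95)),('rear',(120.5,326),(517,326))):
    f=lambda z:np.linalg.norm(onz('wrist',*a,z,s)-onz('wrist',*b,z,s))-.118
    z=brentq(f,0.0,.12); print(n,z,onz('wrist',*a,.056,s).round(4),onz('wrist',*b,.056,s).round(4))
for n,a,b in(('front',(101,116),(541,116)),('rear',(132,334),(507,333))):
    ss=dict(s);ss['tcp_pos']=np.array([0.38386809,-0.35467176,0.01852974])
    f=lambda z:np.linalg.norm(onz('wrist',*a,z,ss)-onz('wrist',*b,z,ss))-.118
    print('ref flat on bench',n,brentq(f,0,.12))
E
```

```text
front 0.05521810983370574 [ 0.5972 -0.2886  0.056 ] [ 0.5999 -0.4057  0.056 ]
rear 0.0582162032505818 [ 0.5313 -0.2892  0.056 ] [ 0.5341 -0.4097  0.056 ]
ref flat on bench front 0.05167643991264094
ref flat on bench rear 0.05296754394334083
```

Request:
send_rows --steps '[[[0.35, 0.004, 0.0001, 0, 0], [0.35, 0.007, 0.0002, 0, 0], [0.35, 0.009, 0.0002, 0, 0], [0.35, 0.01, 0.0002, 0, 0]]]'

```text
t: 8.1
tcp_pos: [0.5261, -0.3464, 0.0184]
tool_rot: [0.494, 0.506, -0.494, 0.505]
force: [-7.0, -0.1, 5.1]
finger_gap: 0.646
```

Request:
send_rows --steps '[[[0.35, -0.004, 0, 0, 0], [0.35, -0.01, 0, 0, 0], [0.35, -0.01, 0, 0, 0]]]'

```text
t: 8.48
tcp_pos: [0.5167, -0.3465, 0.0182]
tool_rot: [0.495, 0.506, -0.494, 0.505]
force: [0.7, -0.1, 0.5]
finger_gap: 0.649
```

```bash
python3 - <<'E'
from h import *
s,_=snap('wrist','w7');_,a=snap('side','d7')
b=cv2.imread('pics/d7.png')[250:320,250:400]; cv2.imwrite('pics/c7.png',cv2.resize(b,None,fx=5,fy=5,interpolation=cv2.INTER_CUBIC))
print(s['tcp_pos'],s['force'])
E
```

```text
[ 0.51673095 -0.34651126  0.01815594] [ 0.74357723 -0.10919792  0.48477119]
```

View pics/w7.png

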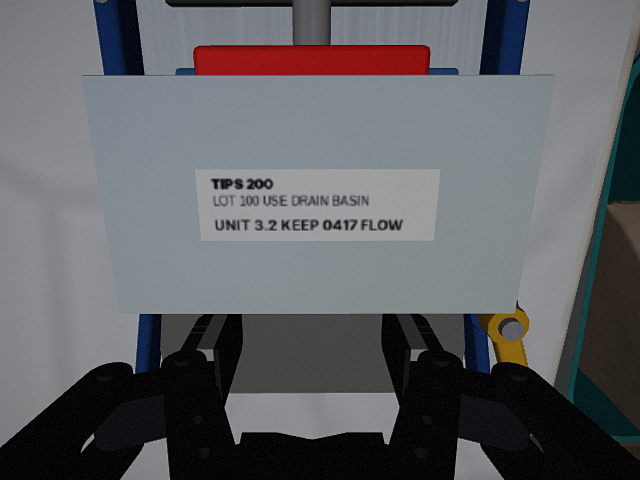

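View pics/c7.png

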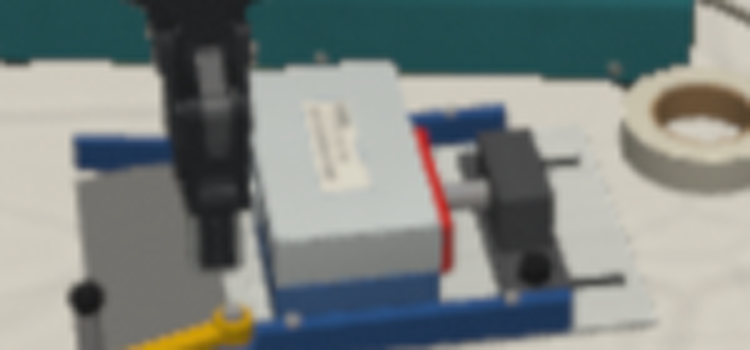

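```bash
python3 - <<'E'
from h import *
from scipy.optimize import brentq
s=manip.sense()
im=cv2.imread('pics/w7.png')
for n,a,b in(('front',(82.5,75),(553,75)),('rear',(120.5,313.5),(518,313.5))):
    f=lambda z:np.linalg.norm(onz('wrist',*a,z,s)-onz('wrist',*b,z,s))-.118
    z=brentq(f,0.0,.12); print(n,z,onz('wrist',*a,z,s).round(4),onz('wrist',*b,z,s).round(4))
# finger-free: pad edges and lip edge
for n,u,v,z in (('pad top front edge',200,73,.036),('pad back top',200,46,.036)): print(n,onz('wrist',u,v,z,s).round(4))
E
```

```text
front 0.05548723787944384 [ 0.6019 -0.2878  0.0555] [ 0.6046 -0.4058  0.0555]
rear 0.05710443452100002 [ 0.5363 -0.2901  0.0571] [ 0.539  -0.408   0.0571]
pad top front edge [ 0.6049 -0.3121  0.036 ]
pad back top [ 0.6122 -0.3126  0.036 ]
```

Request:
send_rows --steps '[[[0.35, 0.004, 0.0001, 0, 0], [0.35, 0.007, 0.0002, 0, 0], [0.35, 0.009, 0.0002, 0, 0], [0.35, 0.009, 0.0002, 0, 0]]]'

```text
t: 9.07
tcp_pos: [0.5262, -0.3464, 0.0183]
tool_rot: [0.494, 0.506, -0.494, 0.506]
force: [-0.5, -0.3, -0.4]
finger_gap: 0.654
```

Request:
send_rows --steps '[[[0.35, 0.0005, 0, 0, 0], [0.35, 0.001, 0, 0, 0]]]'

```text
t: 9.32
tcp_pos: [0.5261, -0.3464, 0.0183]
tool_rot: [0.494, 0.506, -0.494, 0.505]
force: [-4.3, -0.2, 2.5]
finger_gap: 0.65
```

Request:
send_rows --steps '[[[0.35, 0.0005, 0, 0, 0], [0.35, 0.001, 0, 0, 0]]]'

```text
t: 9.57
tcp_pos: [0.5264, -0.3463, 0.0183]
tool_rot: [0.494, 0.507, -0.495, 0.505]
force: [-6.4, -1.7, 3.2]
finger_gap: 0.654
```

```bash
python3 - <<'E'
from h import *
s,_=snap('wrist','w8')
print(s['tcp_pos'],s['force'])
E
```

```text
[ 0.52638405 -0.34633064  0.01830505] [-6.4421074  -1.70427414  3.19566896]
```

View pics/w8.png

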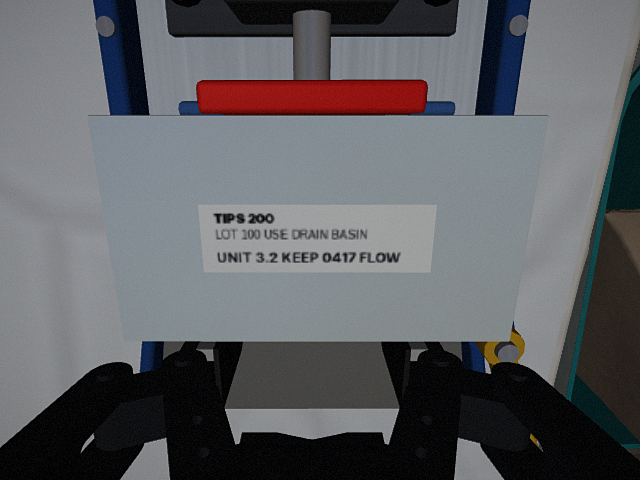

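Request:
send_rows --steps '[[[0.35, 0.0005, 0, 0, 0], [0.35, 0.001, 0, 0, 0]]]'

```text
t: 9.88
tcp_pos: [0.5268, -0.3463, 0.0183]
tool_rot: [0.494, 0.507, -0.495, 0.504]
force: [-7.7, -1.2, 3.6]
finger_gap: 0.649
```

Request:
send_rows --steps '[[[0.35, 0.0005, 0, 0, 0], [0.35, 0.001, 0, 0, 0]]]'

```text
t: 10.12
tcp_pos: [0.5272, -0.3463, 0.0183]
tool_rot: [0.493, 0.507, -0.495, 0.504]
force: [-9.0, -1.9, 5.7]
finger_gap: 0.651
```

```bash
python3 - <<'E'
from h import *
s,_=snap('wrist','w9')
print(s['tcp_pos'],s['force'])
E
```

```text
[ 0.52724747 -0.34627872  0.0183327 ] [-8.95675401 -1.88138833  5.73821879]
```

View pics/w9.png

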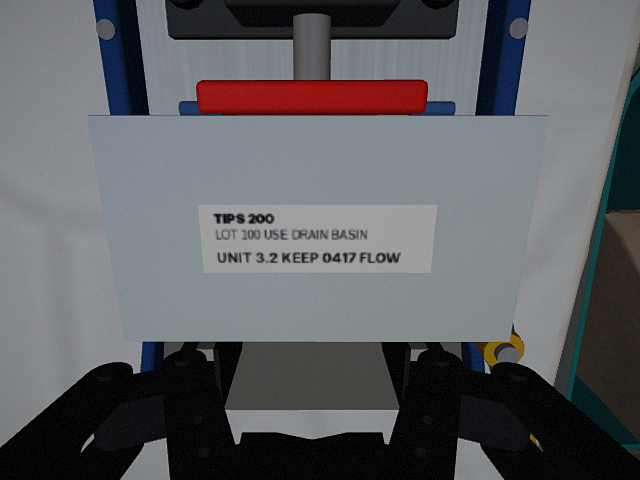

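```bash
python3 - <<'E'
from h import *
T={'w6':[.51701,-.34711,.01861],'w7':[.51673,-.34651,.01816],'w8':[.52638,-.34633,.0183],'w9':[.52725,-.34628,.01833]}
s=manip.sense()
for n in T:
    im=cv2.imread(f'pics/{n}.png').astype(int)
    red=(im[...,2]>120)&(im[...,1]<60)&(im[...,0]<60)
    # back (upper) edge of pad: subpixel by column mean of red value profile
    c=slice(230,290); prof=(im[:,c,2]-im[:,c,1]).mean(1)
    i=np.argmax(prof>60); e=i-1+(60-prof[i-1])/(prof[i]-prof[i-1])
    g=im[:60,c].sum(2).mean(1); 
    j=np.where(g<200)[0]; j=j[j<i].max(); lvl=(g[j-2]+g[j+3])/2; jj=[k for k in range(j-2,j+3) if g[k]<=lvl<g[k+1]][0]; b=jj+(lvl-g[jj])/(g[jj+1]-g[jj])
    ss=dict(s);ss['tcp_pos']=np.array(T[n])
    p=onz('wrist',260,e,.036,ss); q=onz('wrist',260,b,.012,ss)
    print(n,'padrow',round(e,2),'brrow',round(b,2),p.round(4),q.round(4),'gap',(q[0]-p[0]).round(4), red.sum())
E
```

```text
w6 padrow 46.87 brrow 7.53 [ 0.6123 -0.3304  0.036 ] [ 0.6279 -0.3276  0.012 ] gap 0.0156 6816Traceback (most recent call last):
  File "<stdin>", line 11, in <module>
IndexError: list index out of range
```

```bash
cat > pad.py <<'E'
from h import *
def gap(n,tcp):
    im=cv2.imread(f'pics/{n}.png').astype(int)
    c=slice(230,290); prof=(im[:,c,2]-im[:,c,1]).mean(1)
    i=np.argmax(prof>60); e=i-1+(60-prof[i-1])/(prof[i]-prof[i-1])
    g=im[:i,c].sum(2).mean(1); k=np.argmax(np.diff(g)); lvl=(g[max(k-3,0)]+g[k+4])/2
    w=[m for m in range(max(k-3,0),k+4) if g[m]<=lvl<g[m+1]]
    m=w[0]; b=m+(lvl-g[m])/(g[m+1]-g[m])
    ss=dict(manip.sense());ss['tcp_pos']=np.array(tcp)
    p=onz('wrist',260,e,.036,ss); q=onz('wrist',260,b,.012,ss)
    print(n,'padrow',round(e,2),'brrow',round(b,2),p[0].round(4),q[0].round(4),'gap',(q[0]-p[0]).round(4))
E
python3 - <<'E'
from pad import *
T={'w6':[.51701,-.34711,.01861],'w7':[.51673,-.34651,.01816],'w8':[.52638,-.34633,.0183],'w9':[.52725,-.34628,.01833]}
for n in T: gap(n,T[n])
E
```

```text
w6 padrow 46.87 brrow 7.56 0.6123 0.6279 gap 0.0156
w7 padrow 45.4 brrow 6.34 0.6123 0.6279 gap 0.0155
w8 padrow 79.94 brrow 36.63 0.6127 0.6284 gap 0.0157
w9 padrow 79.97 brrow 39.26 0.6136 0.6284 gap 0.0149
```

Request:
send_rows --steps '[[[0.35, 0.0005, 0, 0, 0], [0.35, 0.001, 0, 0, 0], [0.35, 0.0015, 0, 0, 0], [0.35, 0.002, 0, 0, 0]]]'

```text
t: 10.68
tcp_pos: [0.5283, -0.3463, 0.0183]
tool_rot: [0.493, 0.508, -0.495, 0.504]
force: [-11.7, -1.9, 6.4]
finger_gap: 0.647
```

```bash
python3 - <<'E'
from pad import *
s,_=snap('wrist','w10'); print(s['tcp_pos'],s['force']); gap('w10',s['tcp_pos'])
E
```

```text
[ 0.52830315 -0.34625286  0.01832938] [-11.69141947  -1.92484719   6.3873701 ]
w10 padrow 79.97 brrow 42.31 0.6146 0.6285 gap 0.0139
```

Request:
send_rows --steps '[[[0.35, 0.0005, 0, 0, 0], [0.35, 0.001, 0, 0, 0], [0.35, 0.0015, 0, 0, 0], [0.35, 0.002, 0, 0, 0], [0.35, 0.0025, 0, 0, 0], [0.35, 0.003, 0, 0, 0]]]'

```text
t: 11.48
tcp_pos: [0.5297, -0.3462, 0.0184]
tool_rot: [0.492, 0.509, -0.496, 0.503]
force: [-14.9, -3.3, 7.5]
finger_gap: 0.646
```

```bash
python3 - <<'E'
from pad import *
s,_=snap('wrist','w11'); print(s['tcp_pos'],s['force']); gap('w11',s['tcp_pos'])
E
```

```text
[ 0.52973812 -0.34617223  0.01835262] [-14.92370103  -3.26507949   7.52752456]
w11 padrow 79.96 brrow 46.44 0.6161 0.6286 gap 0.0125
```

View pics/w11.png

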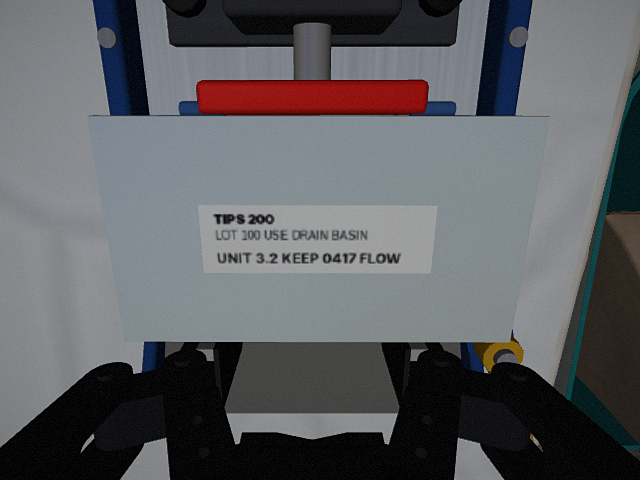

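Request:
send_rows --steps '[[[0.35, 0.0005, 0, 0, 0], [0.35, 0.001, 0, 0, 0], [0.35, 0.001, 0, 0, 0], [0.35, 0.001, 0, 0, 0], [0.35, 0.001, 0, 0, 0], [0.35, 0.001, 0, 0, 0], [0.35, 0.001, 0, 0, 0], [0.35, 0.001, 0, 0, 0]]]'

```text
t: 12.52
tcp_pos: [0.5302, -0.3461, 0.0183]
tool_rot: [0.492, 0.509, -0.496, 0.502]
force: [-15.3, -3.8, 8.1]
finger_gap: 0.652
```

```bash
python3 - <<'E'
from pad import *
from scipy.optimize import brentq
s,im=snap('wrist','w12'); print(s['tcp_pos'],s['force']); gap('w12',s['tcp_pos'])
for n,a,b in(('front',(89,116),(548.5,116)),('rear',(124,341.5),(513.5,341.5))):
    f=lambda z:np.linalg.norm(onz('wrist',*a,z,s)-onz('wrist',*b,z,s))-.118
    z=brentq(f,0.0,.12); print(n,z,onz('wrist',*a,z,s).round(4),onz('wrist',*b,z,s).round(4))
E
```

```text
[ 0.53022364 -0.3461481   0.01834188] [-15.30903306  -3.76094675   8.13463668]
w12 padrow 79.96 brrow 48.03 0.6166 0.6286 gap 0.012
front 0.05526852729017828 [ 0.6055 -0.2877  0.0553] [ 0.6084 -0.4056  0.0553]
rear 0.057402102379882934 [ 0.5403 -0.2896  0.0574] [ 0.5435 -0.4075  0.0574]
```

Request:
send_rows --steps '[[[0.35, -0.001, 0, 0, 0], [0.35, -0.002, 0, 0, 0], [0.35, -0.0035, 0, 0, 0], [0.35, -0.005, 0, 0, 0], [0.35, -0.007, 0, 0, 0], [0.35, -0.009, 0, 0, 0], [0.35, -0.011, 0, 0, 0], [0.35, -0.014, 0, 0, 0]]]'

```text
t: 13.58
tcp_pos: [0.5227, -0.3466, 0.0184]
tool_rot: [0.494, 0.505, -0.494, 0.506]
force: [0.1, 0.4, 0.6]
finger_gap: 0.651
```

Request:
send_rows --steps '[[[0.35, -0.01, 0, 0, 0], [0.35, -0.02, 0, 0, 0], [0.35, -0.03, 0, 0.02, 0], [0.35, -0.03, 0, 0.06, 0], [0.35, -0.03, 0, 0.1, 0], [0.35, -0.03, 0, 0.14, 0], [0.35, -0.03, 0, 0.14, 0]]]'

```text
t: 14.45
tcp_pos: [0.4931, -0.3482, 0.1619]
tool_rot: [0.494, 0.503, -0.494, 0.508]
force: [-0.5, 0.6, -0.0]
finger_gap: 0.649
```

```bash
python3 - <<'E'
from pad import *
s,im=snap('wrist','w13'); print(s['tcp_pos'],s['tool_rot'],s['force'])
E
```

```text
[ 0.4931272  -0.34819056  0.16192485] [ 0.49427963  0.50283147 -0.49441102  0.50833641] [-0.4607932   0.56985026 -0.01841826]
```

View pics/w13.png

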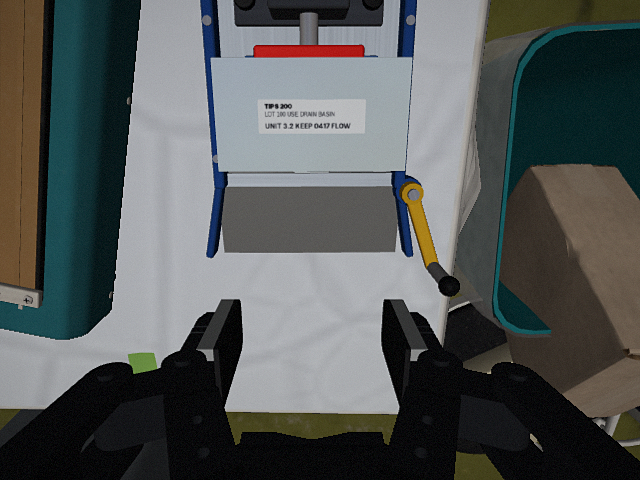

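```bash
python3 - <<'E'
from pad import *
from scipy.spatial.transform import Rotation as R
s=manip.sense()
for n,u,v,z in (('pivot',412,195,.032),('ball',449,286,.064),('lipedgeL',225,185,.008),('lipedgeR',392,185,.008),('rackrearL',217,170,.056),('rackrearR',407,173,.056)):
    print(n,onz('wrist',u,v,z,s).round(4))
y=R.from_quat(s['tool_rot']).as_matrix()[:,1]; print('tool y ang',np.degrees(np.arctan2(y[1],y[0])),s['q'].round(3) if hasattr(s['q'],'round') else s['q'])
P=np.array([.522,-.4225])
for a in [0,.0,.24,.48,.72,.96,1.2,1.44,1.68,1.92]:
    th=np.pi+.35+.021-a
    u=np.array([np.cos(th),np.sin(th)]);t=np.array([np.sin(th),-np.cos(th)])
    print(a,'post',(P+.06*u).round(4),'tcp d18',(P+.06*u-.018*t).round(4),'tcp d30',(P+.06*u-.03*t).round(4),'yaw',(th-np.pi/2).round(3))
E
```

```text
pivot [ 0.5183 -0.4176  0.032 ]
ball [ 0.4636 -0.4398  0.064 ]
lipedgeL [ 0.5183 -0.2818  0.008 ]
lipedgeR [ 0.5212 -0.4081  0.008 ]
rackrearL [ 0.5357 -0.2875  0.056 ]
rackrearR [ 0.5365 -0.4067  0.056 ]
tool y ang 1.2844624385838432 [-0.8    0.583  1.561  0.     0.994  0.749]Traceback (most recent call last):
  File "<stdin>", line 11, in <module>
AttributeError: 'float' object has no attribute 'round'
```

```bash
python3 - <<'E'
import numpy as np
P=np.array([.521,-.421])
for a in [0,.12,.24,.36,.48,.6,.72,.84,.96,1.08,1.2,1.32,1.44,1.56,1.68,1.8,1.92]:
    th=np.pi+.35+.021-a
    u=np.array([np.cos(th),np.sin(th)]);t=np.array([np.sin(th),-np.cos(th)])
    print(a,'post',(P+.06*u).round(4),'d18',(P+.06*u-.018*t).round(4),'d30',(P+.06*u-.03*t).round(4),'yaw',round(th-np.pi/2,3))
E
```

```text
0 post [ 0.4651 -0.4428] d18 [ 0.4716 -0.4595] d30 [ 0.476  -0.4707] yaw 1.942
0.12 post [ 0.4629 -0.4359] d18 [ 0.4674 -0.4533] d30 [ 0.4703 -0.465 ] yaw 1.822
0.24 post [ 0.4615 -0.4288] d18 [ 0.4639 -0.4467] d30 [ 0.4654 -0.4586] yaw 1.702
0.36 post [ 0.461  -0.4217] d18 [ 0.4612 -0.4397] d30 [ 0.4613 -0.4517] yaw 1.582
0.48 post [ 0.4614 -0.4145] d18 [ 0.4594 -0.4324] d30 [ 0.4581 -0.4443] yaw 1.462
0.6 post [ 0.4626 -0.4074] d18 [ 0.4585 -0.4249] d30 [ 0.4558 -0.4366] yaw 1.342
0.72 post [ 0.4646 -0.4005] d18 [ 0.4585 -0.4174] d30 [ 0.4544 -0.4287] yaw 1.222
0.84 post [ 0.4675 -0.3939] d18 [ 0.4593 -0.4099] d30 [ 0.4539 -0.4206] yaw 1.102
0.96 post [ 0.4711 -0.3877] d18 [ 0.4611 -0.4026] d30 [ 0.4544 -0.4126] yaw 0.982
1.08 post [ 0.4755 -0.3819] d18 [ 0.4637 -0.3956] d30 [ 0.4559 -0.4047] yaw 0.862
1.2 post [ 0.4805 -0.3768] d18 [ 0.4672 -0.3889] d30 [ 0.4583 -0.397 ] yaw 0.742
1.32 post [ 0.4861 -0.3722] d18 [ 0.4714 -0.3827] d30 [ 0.4617 -0.3897] yaw 0.622
1.44 post [ 0.4921 -0.3684] d18 [ 0.4764 -0.3771] d30 [ 0.4658 -0.3828] yaw 0.502
1.56 post [ 0.4986 -0.3653] d18 [ 0.4819 -0.372 ] d30 [ 0.4708 -0.3765] yaw 0.382
1.68 post [ 0.5055 -0.363 ] d18 [ 0.4881 -0.3677] d30 [ 0.4765 -0.3708] yaw 0.262
1.8 post [ 0.5125 -0.3616] d18 [ 0.4947 -0.3641] d30 [ 0.4828 -0.3658] yaw 0.142
1.92 post [ 0.5197 -0.361 ] d18 [ 0.5017 -0.3614] d30 [ 0.4897 -0.3617] yaw 0.022
```

Request:
send_rows --steps '[[[1, -0.002, -0.015, 0, 0.18], [1, -0.004, -0.03, 0, 0.36], [1, -0.006, -0.045, 0, 0.54], [1, -0.008, -0.06, 0, 0.72], [1, -0.01, -0.08, 0, 0.9], [1, -0.012, -0.1, 0, 1.08], [1, -0.015, -0.11, 0, 1.26], [1, -0.017, -0.12, 0, 1.44]]]'

```text
t: 15.5
tcp_pos: [0.4736, -0.4659, 0.1559]
tool_rot: [0.038, 0.707, -0.035, 0.705]
force: [0.4, 0.1, 0.8]
finger_gap: -0.001
```

Request:
send_rows --steps '[[[1, 0, -0.002, 0, 0.17], [1, 0, -0.004, 0, 0.34], [1, 0, -0.004, 0, 0.48], [1, 0, -0.004, 0, 0.48], [1, 0, -0.004, 0, 0.48]]]'

```text
t: 16.12
tcp_pos: [0.4744, -0.4699, 0.1571]
tool_rot: [-0.129, 0.695, 0.131, 0.695]
force: [0.6, -0.1, -0.0]
finger_gap: -0.002
```

```bash
python3 - <<'E'
from pad import *
from scipy.spatial.transform import Rotation as R
s,im=snap('wrist','w14');snap('scene','s14');y=R.from_quat(s['tool_rot']).as_matrix()[:,1]; print(s['tcp_pos'],np.arctan2(y[1],y[0]),s['finger_gap'],s['force'])
E
```

```text
[ 0.47439976 -0.46990462  0.15711969] 1.9406849893244813 -0.0019281337921279087 [ 0.61099927 -0.13214272 -0.01740534]
```

View pics/w14.png

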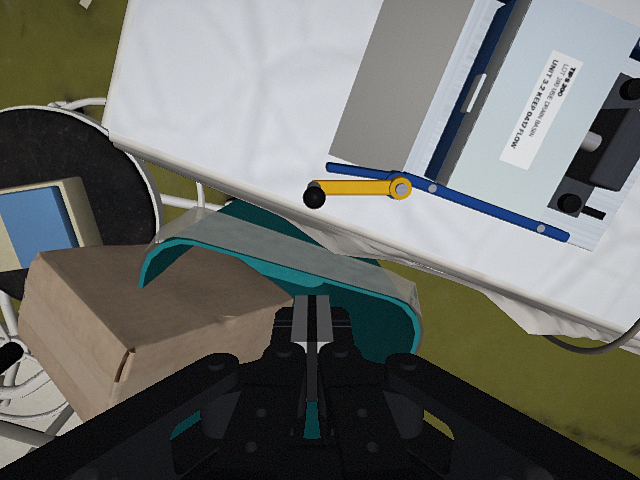

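View pics/s14.png

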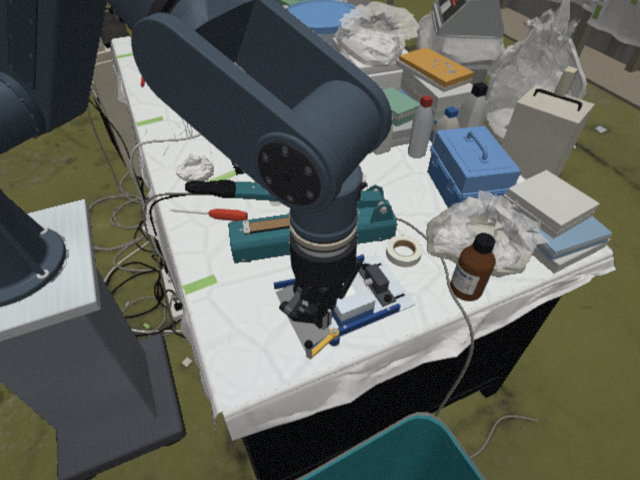

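Request:
send_rows --steps '[[[1, 0, 0, -0.03, 0], [1, 0, 0, -0.06, 0], [1, 0, 0, -0.09, 0], [1, 0, 0, -0.115, 0], [1, 0, 0, -0.117, 0], [1, 0, 0, -0.117, 0]]]'

```text
t: 16.98
tcp_pos: [0.4753, -0.4709, 0.0419]
tool_rot: [-0.131, 0.695, 0.13, 0.695]
force: [0.2, -0.4, 0.1]
finger_gap: 0.001
```

```bash
python3 - <<'E'
from pad import *
s,im=snap('wrist','w15');print(s['tcp_pos'],s['force'])
E
```

```text
[ 0.47531563 -0.47087417  0.04189909] [ 0.21739073 -0.37476781  0.09025123]
```

View pics/w15.png

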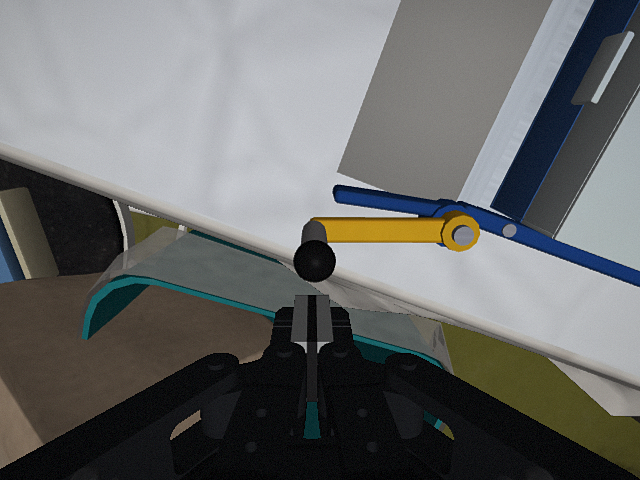

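Request:
send_rows --steps '[[[1, -0.0037, 0.0114, 0, 0], [1, -0.008, 0.0175, 0, -0.12], [1, -0.0115, 0.024, 0, -0.24], [1, -0.014, 0.031, 0, -0.36], [1, -0.016, 0.0385, 0, -0.48], [1, -0.017, 0.046, 0, -0.6], [1, -0.017, 0.0535, 0, -0.72]]]'

```text
t: 17.9
tcp_pos: [0.458, -0.4169, 0.0426]
tool_rot: [0.123, 0.696, -0.124, 0.697]
force: [-0.2, -1.3, -0.5]
finger_gap: 0.004
```

```bash
python3 - <<'E'
from pad import *
s,im=snap('wrist','w16');print(s['tcp_pos'],s['force'])
E
```

```text
[ 0.45800228 -0.41687823  0.04262441] [-0.18109934 -1.32044126 -0.48916438]
```

View pics/w16.png

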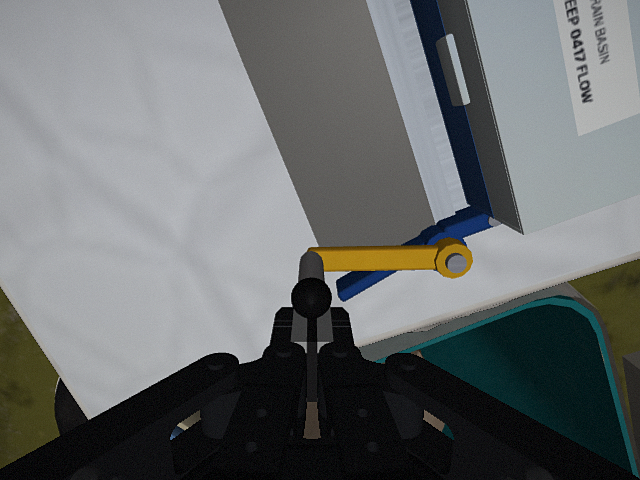

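Request:
send_rows --steps '[[[1, 0.001, 0.0075, 0, -0.12], [1, 0.0026, 0.015, 0, -0.24], [1, 0.005, 0.022, 0, -0.36], [1, 0.0087, 0.0285, 0, -0.48], [1, 0.013, 0.0347, 0, -0.6], [1, 0.018, 0.0403, 0, -0.72], [1, 0.0234, 0.0454, 0, -0.84], [1, 0.0296, 0.0497, 0, -0.96]]]'

```text
t: 18.95
tcp_pos: [0.4873, -0.3667, 0.0423]
tool_rot: [0.431, 0.561, -0.431, 0.561]
force: [-0.8, -0.1, 1.0]
finger_gap: 0.001
```

Request:
send_rows --steps '[[[1, 0.003, 0.0018, 0, -0.06], [1, 0.0066, 0.0036, 0, -0.12], [1, 0.01, 0.005, 0, -0.18], [1, 0.0136, 0.0062, 0, -0.24]]]'

```text
t: 19.45
tcp_pos: [0.5008, -0.3604, 0.0421]
tool_rot: [0.494, 0.506, -0.494, 0.505]
force: [-0.7, 0.3, 0.7]
finger_gap: -0.0
```

```bash
python3 - <<'E'
from pad import *
s,im=snap('wrist','w17');print(s['tcp_pos'],s['force'])
E
```

```text
[ 0.50078949 -0.36035233  0.04213451] [-0.7060886   0.32674981  0.71566986]
```

View pics/w17.png

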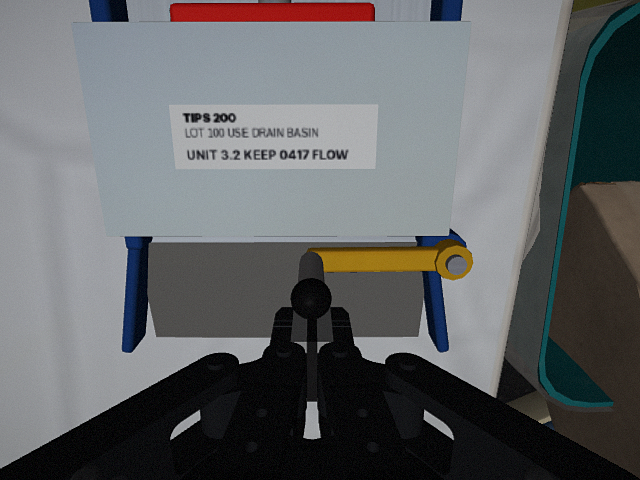

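Request:
send_rows --steps '[[[1, 0.001, 0, 0, 0], [1, 0.002, 0, 0, 0]]]'

```text
t: 19.75
tcp_pos: [0.5017, -0.3604, 0.0416]
tool_rot: [0.494, 0.507, -0.494, 0.505]
force: [-6.3, 1.3, 4.1]
finger_gap: -0.002
```

Request:
send_rows --steps '[[[1, 0.001, 0, 0, 0], [1, 0.002, 0, 0, 0]]]'

```text
t: 20.0
tcp_pos: [0.502, -0.3602, 0.0416]
tool_rot: [0.493, 0.508, -0.495, 0.504]
force: [-9.6, -0.5, 7.6]
finger_gap: 0.0
```

Request:
send_rows --steps '[[[1, 0.001, 0, 0, 0], [1, 0.002, 0, 0, 0]]]'

```text
t: 20.25
tcp_pos: [0.5022, -0.3601, 0.0415]
tool_rot: [0.492, 0.51, -0.495, 0.503]
force: [-14.5, -1.3, 9.5]
finger_gap: -0.003
```

The force climbed to 14.5 N with almost no movement, so the arm is at its hard stop. I'll back off, rise and check.

Request:
send_rows --steps '[[[1, -0.003, 0, 0, 0], [1, -0.008, 0, 0, 0], [1, -0.016, 0, 0, 0], [1, -0.026, 0, 0, 0], [1, -0.036, 0, 0.03, 0], [1, -0.04, 0, 0.08, 0], [1, -0.04, 0, 0.12, 0], [1, -0.04, 0, 0.12, 0]]]'

```text
t: 21.25
tcp_pos: [0.4686, -0.363, 0.1649]
tool_rot: [0.494, 0.503, -0.494, 0.509]
force: [0.1, -0.1, 0.1]
finger_gap: -0.001
```

```bash
python3 - <<'E'
from pad import *
s,im=snap('wrist','w18');print(s['tcp_pos'],s['force'])
snap('scene','s18');snap('side','d18')
a=cv2.imread('pics/s18.png')[240:390,210:430]; b=cv2.imread('pics/d18.png')[220:345,200:420]
f=lambda a:cv2.resize(a,None,fx=2.1,fy=2.1,interpolation=cv2.INTER_CUBIC)
cv2.imwrite('pics/c18.png',np.vstack([f(a),f(b)]))
E
```

```text
[ 0.46861335 -0.36299588  0.16491377] [ 0.13710759 -0.14965596  0.05198961]
```

View pics/w18.png

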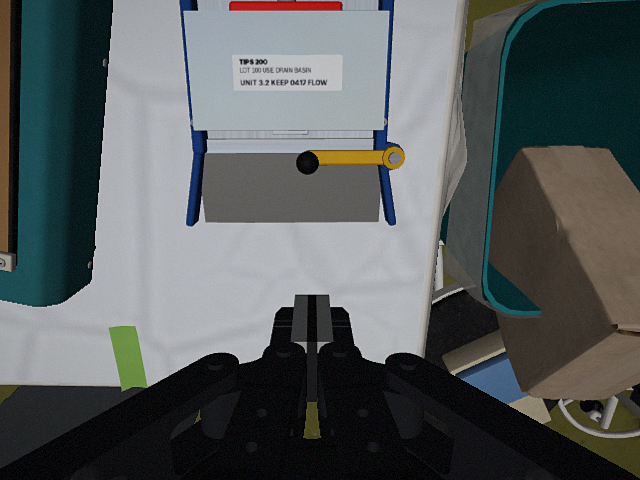

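View pics/c18.png

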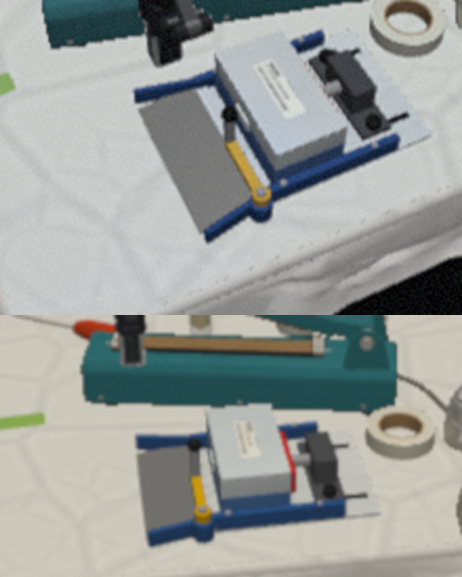

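View pics/s18.png

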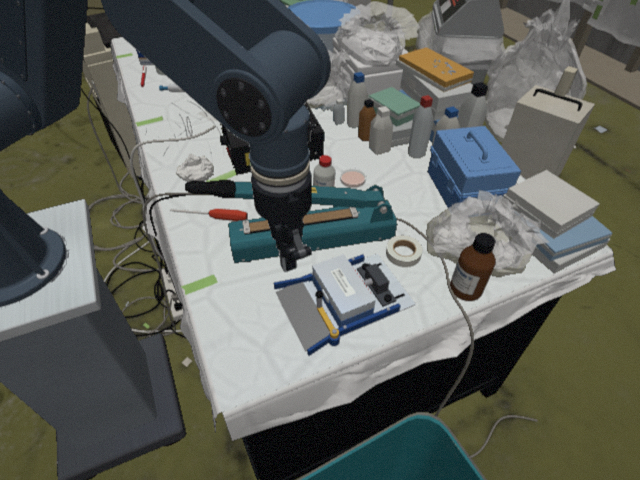

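The wrist view shows the yellow arm, from (308,160) to (395,157), parallel to the lip and behind the rack. The rack sits flat between the rails against the pad, and the robot is clear of everything. The bystanders in view haven't moved.

```bash
python3 - <<'E'
from station import manip
print(manip.sign_off())
E
```

```text
the job is handed in; nothing more can be done
None
```

The rack is in the dock, lying flat behind the lip. It was pressed home against the pad, the retaining arm is closed behind it, and I handed the job in at about 21.5 s.

- **Loading:** I pushed the rack with both fingers on its rear face, up the ramp and over the lip. After I eased off, the lid measured about 4 mm above its height on the bench, front and rear. That matches lying flat on the recess floor.
- **Pressing:** The wrist picture showed the pad pushed back about 3.6 mm, so its force should be about 8 N, and I held that for about 0.8 s. The wrist itself read about 15 N, which includes the rack's sliding friction. The pad force is worked out from the spring figures, not measured directly.
- **After release:** The spring pushed the rack back slightly. Its rear face rests about 5 to 6 mm past the lip, give or take 2 mm, which is near the low end of the 5 to 30 mm range.
- **Retaining arm:** I swung it by the post until it stopped, with the force rising to about 14.5 N over less than 1 mm of movement. The final picture shows it parallel to the lip.
- **Final state:** The robot was clear of everything. The tape roll, screwdriver, red-capped bottle and petri dish looked unmoved. The orange-capped tube was hidden behind the arm in the last picture, so I did not recheck it, but the robot never came near it.

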